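# Reload the desktop label printer

### The arm

A 7-joint arm with a two-finger parallel gripper is mounted at the origin on the work surface. World frame = base frame: x ahead of the robot, y to its left, z up, the work surface at z = 0. Lengths are in mm, angles in rad, forces in N, time in s.
With the tool pointing down it reaches from about 425 to 950 mm from the base axis. Payload 16.7 kg.
Tool frame: the origin (TCP) lies on the centre line of the jaws, within the pads' length; the fingertips stand 14 mm ahead of it and the grasp point (between the pads) lies 5 mm behind it; z points along the fingers, y is the line along which they close (so a half turn about z gives the same grasp; the last joint's range is limited). The gripper opens to 94 mm and grips with 3 to 60 N. Pads are 16 mm wide; open, the fingers measure 119 mm over their backs; the gripper's body (75 mm by 177 mm) begins 78 mm behind the grasp point.
Start: joints at [-1.5, 0.426, 0.074, 1.606, -0.034, 1.111, -0.067], TCP at [147.84, 658.573, 219.467] pointing down, gripper open.
Joint ranges: [-2.85, 2.85], [-0.5, 2.14], [-1.23, 1.37], [0.21, 2.46], [-1.02, 4.16], [0.16, 2.05], [-2.73, 2.73]. Speed limits (rad/s): [1.89, 1.89, 2.39, 2.39, 3.01, 3.01, 3.01].

### API

Orientations are given as a 3x3 rotation matrix whose columns are the frame's x, y, z axes.
In Python, from cell import robot, vision, finder gives the robot as it stands.
- The arm moves only by the shell command python3 -m creep 'ROWS' [FORCE]. ROWS is JSON, one flat list of numbers, 7 for each row, row after row: the shift along the tool's x, y, z in units of 0.1 m (1.0 is 0.1 m), then the turn, a rotation vector about the tool's x, y, z in units of 2 pi rad (1.0 is 2 pi rad), then the finger opening in mm, from 0 to 94. In form: [x, y, z, rx, ry, rz, fingers, x, y, z, rx, ry, rz, fingers, ...]. A call has 1 to 8 rows; each row shifts and turns the commanded pose from where the row before left it, along the tool's axes as they then stand; what a row does not reach is not made up. A row lasts 1/12 s, in which the tool goes at most 41.7 mm and 7.16 degrees, less where a joint would pass 70% of its speed; a pose out of reach is approached as far as the arm can. A call with a number of a shift or a turn outside -1 to 1 is refused whole. A call with a gripper value outside its range is refused whole. The fingers move at their own pace and stop on an object; FORCE is the grip in N (left out, the last holds). Time passes only in rows, so rows that do not move let the fingers close. It gives the time, the measured TCP pose, the force, the opening and the grip force at its end, in the units of the state.
- robot.sense(): the state, without advancing time (a new reading comes with each control period).
- vision.snapshot(name): name is "side" or "top" or "wrist"; returns a dict with "img" (384x512x3 uint8, blue, green, red), "camera_matrix" (3x3 intrinsics, pixels), "R" (3x3) and "t" (3): a world point X has camera coordinates R X + t. Camera axes: x right, y down, z forward; pixel columns grow to the right and rows downward; lengths in mm; the calibration is good to about 2 mm. A picture is of the moment at which its call begins. There is no depth.
- robot.close_job(): hands the job in; it is judged then, once.
Trained networks look in a picture, given as the dict that the camera call returned (one of the last four; its "shot" number tells which), for a name from the list of things; names that differ only in an ending like _2 or _b are one class to them, and where a whole thing is asked for, a point or a joint stands for the part that bears it (a point fixed in the world has none). Each returns a list of dicts, best first, with "p" (0 to 1); they miss things now and then, are a little off and sometimes report something else, mostly with a low value. They report only what shows in the picture. A call takes as long as a camera call. They do not tell look-alikes from the thing itself.
- finder.look_for(target, picture): "box" ([centre column, centre row, width, height] in pixels, round what is visible of it).
- finder.mark_of(target, picture): "centre" ([column, row] in pixels: a listed point, or the origin of a listed thing).
The state is a dict: "t": time; "joint_pos": joint angles; "dq": joint speeds; "joint_efforts": joint torques, N m; "eef_pos": TCP position; "ee_rot": TCP orientation; "force": force on the tool from outside, world axes, zero at the start; "torque": the same for the moment, N m; "gripper_width": finger opening in mm; "grasp_force": force on a finger pad.
Only numpy, scipy, OpenCV 4.12 (cv2) and the standard library are available. Lean on these libraries where they do the work, as an engineer would, in place of code of your own. Each camera call takes 0.05 s, during which the arm holds its last target. There are 200 camera calls.

### The job

The label printer has run out: press its catch button and, keeping a finger on the sprung cover so that it eases up instead of flying open, open it fully. Set (do not drop) the wider of the two label spools down in the empty bay, lying across the printer and fully home, let go of it, then press the cover down by its lip until the catch holds it shut. Leave everything else on the desk where it is.

Things in the scene. Friction and masses are not known exactly. Their poses are not given: they have to be found in the camera images.
- label_printer: Dark desktop label printer fixed to the desk, 210 mm deep (its x) x 164 mm wide (its y), base 70 mm tall (74 mm at the front deck), 118 mm with the cover shut. Origin: centre of its underside, on the desk. Its front (button, lip, label exit) faces its own -x, roughly towards the robot; z is up; turned at most 0.3 rad.
- cover (a joint): Hinged cover (160 g), rad: 0 shut, 1.65 fully open (stop, just past upright). Once unlatched a spring pushes the lip up with about 1 N: left alone it flies open in 0.2 s at up to 13 rad/s. It stays fully open by itself, never in between. Pushed down it meets the catch at about 0.05 rad; about 4 N on the lip takes it past, then it stays shut (reads 0.003; it gives to -0.012 when pressed).
- cover_hinge (a point): Middle of the hinge line, 85 mm behind the printer's origin, 76 mm above the desk; the axis lies along the printer's y. The front of the cover swings up and back (+x of the printer). The lip's front edge is 160 mm from it; cover shut, the lip's top lies 4 mm above it. Open, the lip is uppermost, about 235 mm above the desk, its upper face turned to the back (+x).
- cover_lip (a point): On top of the cover's flat front lip, mid-width, 14 mm behind its front edge; moves with the cover. Shut: 61 mm ahead (-x) of the printer's origin, 80 mm above the desk. The lip is 162 mm wide (y), 28 mm deep, 7 mm thick; behind it the cover slopes up at 53 deg to a flat roof 118 mm above the desk.
- catch_button (a joint): Travel of the catch button, m: 0 out, 0.009 fully down. It springs back; 1.5 N starts it, 4 N holds it fully down. The cover is freed after about 2 to 3 mm; press about 6 mm to be sure. It dips and returns as the cover latches.
- catch_button_top (a point): Centre of the top of the catch button: a grey rectangular key 20 mm (x) x 26 mm (y) on the front deck, 56 mm to the right (-y) of the printer's middle, 88 mm ahead (-x) of its origin. Its top is 90 mm above the desk, 10 mm above the lip; its rear edge is 3 mm before the lip's front edge, so one fingertip can press it and cover the lip behind it.
- label_bay (a point): Middle of the floor of the label bay, 14 mm behind (+x) the printer's origin and 48 mm above the desk: an open rectangular pocket 62 mm (x) x 68 mm (y), 22 mm deep below the 70 mm rim. A spool's end plates (54 mm high) stand 32 mm out of it. 71 mm from its middle to the hinge.
- wide_spool: Label spool, 60 mm wide along its y: a white roll 49 mm across between two grey square end plates, each 54 mm (x) x 54 mm high and 4 mm thick. About 150 g. Stands on the desk on the plates' lower edges; origin: middle of its underside; z up. Either way round fits the bay, its y along the printer's y.
- narrow_spool: Another label spool with the same 54 mm end plates but only 34 mm wide along its y; not wanted now. Origin: middle of its underside.
- mug: White mug, 80 mm across, 92 mm tall, on the desk to the right behind. Origin: middle of its underside.
- stapler: Black stapler 140 mm long, 46 mm tall, on the desk near the robot on the right. Origin: middle of its underside.
- mouse: Dark computer mouse 105 mm long, 34 mm tall, near the robot on the left. Origin: middle of its underside.
- tape_dispenser: Black tape dispenser 153 mm long, 79 mm tall, left behind. Origin: middle of its underside.
Mind the look-alikes: they are no part of the job. What is shaped like the wide_spool but turquoise is not meant.

How it is judged (in metres and radians):
On the way, in this order (a step that is already met when the one before it is completed fails the run):
1. the cover is fully open (value of joint cover above 1.5 rad), for 0.2 s.
2. the wide spool lies home in the bay, let go, with the cover still open (x of wide_spool in the frame of label_bay between -0.008 and 0.008 m and y of wide_spool in the frame of label_bay between -0.008 and 0.008 m and z of wide_spool in the frame of label_bay below 0.004 m and angle between wide_spool's own z axis and vertical below 0.08 rad and angle between the y axis of wide_spool and the y axis of label_printer, either way round below 0.2 rad and linear speed of wide_spool below 0.03 m/s and contact force between the fingers and wide_spool below 0.2 N and value of joint cover above 1.2 rad), for 0.2 s.
At the end, for the whole second after the job is handed in: The cover is shut and held by its catch (cover below 0.02 rad, button out to within 2 mm) and the wide spool lies in the bay: upright and across the printer, within 8 mm of the bay's middle each way, resting on its floor (within 4 mm) (x of wide_spool in the frame of label_bay between -0.008 and 0.008 m and y of wide_spool in the frame of label_bay between -0.008 and 0.008 m and z of wide_spool in the frame of label_bay below 0.004 m and angle between wide_spool's own z axis and vertical below 0.08 rad and angle between the y axis of wide_spool and the y axis of label_printer, either way round below 0.2 rad and value of joint cover below 0.02 rad and value of joint catch_button below 0.002 m and linear speed of wide_spool below 0.02 m/s); the robot touches nothing.
It fails at once if the cover flies up (faster than 5 rad/s) instead of being eased up by a finger kept on it (velocity of joint cover above 5 rad/s).
It fails at once if the spool is dropped into the bay (falls there faster than 0.6 m/s) (horizontal distance between wide_spool and label_bay below 0.03 m and linear speed of wide_spool above 0.6 m/s and z of wide_spool in the frame of label_bay below 0.03 m).
It fails at once if another thing on the desk is pushed more than 4 cm from its place (distance of any of narrow_spool, mug, stapler, mouse, tape_dispenser from where it was at the start of the episode above 0.04 m).
It also fails if it takes over 72 s, if anything falls off the work surface, if the arm or the gripper's body presses on something with over 40 N, if the wrist force passes 120 N, or if a joint passes its speed limit or range.

## Working session

There is one attempt and no reset: what is moved stays moved. The work goes in short steps, Python scripts to look and compute and a shell command to move; the robot and the scene stay as the last step left them, time stands still between calls to the robot, and variables do not carry over. Pictures are saved under pics/ and viewed, at most 10 in all, crops included, and the job is handed in when it is done.

```bash
ls; mkdir -p pics
cat > h.py <<'E'
import numpy as np, cv2
from cell import robot, vision, finder
def snap(n,save=None):
    p=vision.snapshot(n)
    if save: cv2.imwrite('pics/'+save,p['img'])
    return p
def ray(p,uv):
    K=np.array(p['camera_matrix']);R=np.array(p['R']);t=np.array(p['t']).ravel()
    d=R.T@np.linalg.solve(K,[uv[0],uv[1],1.]);return -R.T@t,d
def at_z(p,uv,z):
    c,d=ray(p,uv);return c+d*(z-c[2])/d[2]
def proj(p,X):
    K=np.array(p['camera_matrix']);x=K@(np.array(p['R'])@np.array(X)+np.array(p['t']).ravel());return x[:2]/x[2]
E
python3 - <<'E'
from h import *
np.set_printoptions(precision=1,suppress=True)
Z=dict(label_printer=0,cover_hinge=76,cover_lip=80,catch_button_top=90,wide_spool=0,narrow_spool=0,mug=0,stapler=0,mouse=0,tape_dispenser=0)
for n in ['top','side']:
    p=snap(n,n+'0.png')
    for k,z in Z.items():
        print(n,k,[(round(m['p'],2),np.array(m['centre']),at_z(p,m['centre'],z)[:2]) for m in finder.mark_of(k,p)[:3]])
s=robot.sense();print(s)
E
```

```text
pics
top label_printer [(0.96, array([282.4, 168.2]), array([554.2, -76.3]))]
top cover_hinge []
top cover_lip [(0.98, array([277.6, 182. ]), array([492.9, -53.8]))]
top catch_button_top [(0.58, array([294.7, 194.5]), array([ 453.7, -101.5]))]
top wide_spool [(0.94, array([357.8, 177.6]), array([ 522. , -314.7])), (0.7, array([303.6, 233.6]), array([ 346.9, -136.7])), (0.59, array([372.8, 259.5]), array([ 267.1, -344.4]))]
top narrow_spool [(0.57, array([160.9, 187. ]), array([495.9, 307.2]))]
top mug [(0.91, array([357.5, 138.4]), array([ 651.9, -321.9]))]
top stapler [(0.98, array([334.5, 225.4]), array([ 371.4, -233.1])), (0.55, array([354.2, 139.8]), array([ 647.2, -310.9]))]
top mouse [(0.65, array([180.9, 228.2]), array([366.3, 240.6]))]
top tape_dispenser [(0.72, array([151.4, 126.2]), array([697.3, 346. ]))]
side label_printer [(0.72, array([279.3, 233.6]), array([545.1, -69. ]))]
side cover_hinge [(0.63, array([312.9, 218. ]), array([642.9, -83.4]))]
side cover_lip [(0.87, array([265.3, 215.7]), array([501.2, -57.4])), (0.5, array([295.1, 142.3]), array([657.6, 262.8])), (0.
[... 428 characters left out ...]
 array([ 658.5, -319.2]))]
side stapler [(0.81, array([229.6, 280.4]), array([ 372.7, -218.2]))]
side mouse [(0.86, array([215.7, 171.7]), array([371.9, 237. ]))]
side tape_dispenser [(0.85, array([293.7, 140.5]), array([677.8, 364.6]))]
{'t': 1.1, 'joint_pos': array([-1.5,  0.4,  0.1,  1.6, -0. ,  1.1, -0.1]), 'dq': array([-0., -0.,  0.,  0.,  0.,  0.,  0.]), 'joint_efforts': array([ -0. , -93.6,   3.7, -45.5,  -0. ,   0. ,   0. ]), 'eef_pos': array([147.9, 658.6, 219.4]), 'ee_rot': array([[-1. ,  0.2, -0. ],
       [ 0.2,  1. , -0. ],
       [ 0. , -0. , -1. ]]), 'force': array([-0.2, -0.1,  0.2]), 'torque': array([ 0. , -0.1, -0. ]), 'grasp_force': 0.0, 'gripper_width': 93.73208171731623}
```

Run:
```python
import cv2,numpy as np
a=cv2.imread('pics/top0.png');b=cv2.imread('pics/side0.png')
a=cv2.resize(a[120:290,130:400],(800,504),interpolation=3)
cv2.imwrite('pics/a.png',a)
cv2.imwrite('pics/b.png',cv2.resize(b[130:350,170:370],(545,600),interpolation=3))
```

```text
(no output)
```

View pics/a.png

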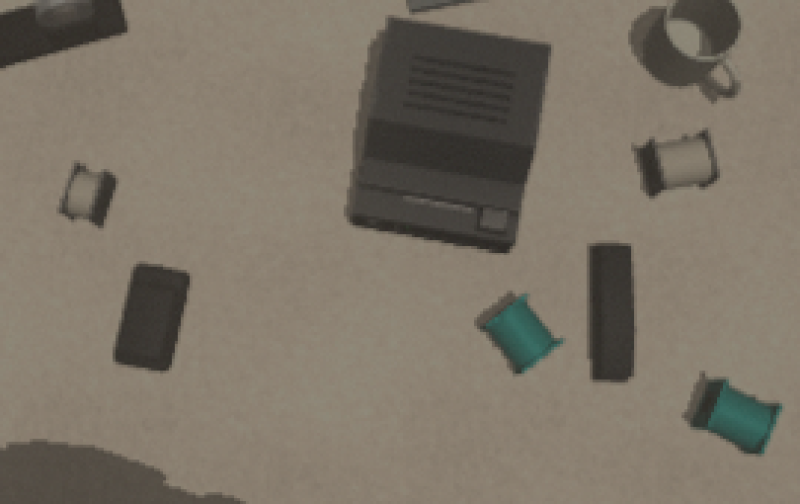

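View pics/b.png

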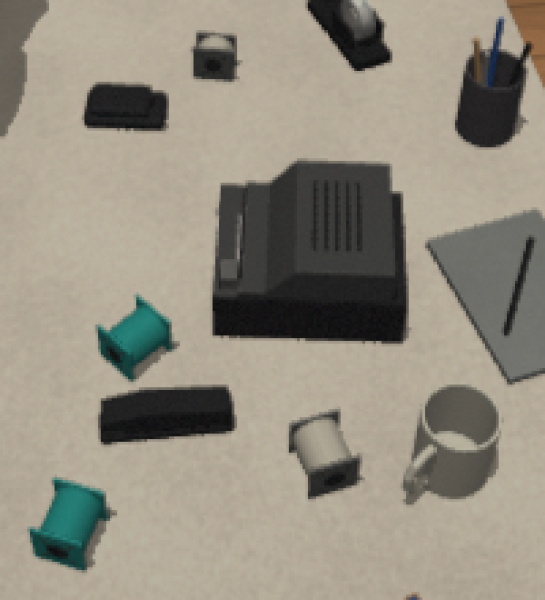

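The wide white spool is the one at top‑crop (680,162), about world (522,-314). The turquoise ones are decoys. The printer's front edge runs (348,222) to (510,250), so its yaw is about -0.17. The button is at crop (494,218).

```bash
cat >> h.py <<'E'
from scipy.spatial.transform import Rotation as Ro
def rot_yaw(yy,tilt=None):  # tool down, tool y heading yy
    y=np.array([np.cos(yy),np.sin(yy),0]);z=np.array([0,0,-1.]);return np.c_[np.cross(y,z),y,z]
def plan(wps,g,pose=None):
    """wps: (pos, R, nrows); prints rows"""
    s=robot.sense();p,R=(np.array(s['eef_pos']),np.array(s['ee_rot'])) if pose is None else pose
    for P,R1,n in wps:
        rv=Ro.from_matrix(R.T@R1).as_rotvec();d=(np.array(P)-p)/n
        for i in range(n):
            Ri=R@Ro.from_rotvec(rv*i/n).as_matrix()
            print(*['%.3f'%v for v in np.r_[Ri.T@d/100,rv/n/2/np.pi]],g,sep=',')
        p,R=np.array(P),R1;print()
E
python3 - <<'E'
from h import *
a=rot_yaw(np.radians(35));b=rot_yaw(-.17)
plan([([420,300,230],a,12),([430,-50,230],b,12)],0)
E
```

```text
-0.287,-0.242,-0.009,-0.000,0.000,0.010,0
-0.301,-0.224,-0.009,-0.000,0.000,0.010,0
-0.314,-0.205,-0.009,-0.000,0.000,0.010,0
-0.326,-0.185,-0.009,-0.000,0.000,0.010,0
-0.337,-0.165,-0.009,-0.000,0.000,0.010,0
-0.347,-0.144,-0.009,-0.000,0.000,0.010,0
-0.355,-0.122,-0.009,-0.000,0.000,0.010,0
-0.362,-0.100,-0.009,-0.000,0.000,0.010,0
-0.367,-0.077,-0.009,-0.000,0.000,0.010,0
-0.371,-0.055,-0.009,-0.000,0.000,0.010,0
-0.374,-0.032,-0.009,-0.000,0.000,0.010,0
-0.375,-0.009,-0.009,-0.000,0.000,0.010,0

-0.244,-0.160,0.000,0.000,0.000,0.010,0
-0.254,-0.144,0.000,0.000,0.000,0.010,0
-0.262,-0.127,0.000,0.000,0.000,0.010,0
-0.270,-0.110,0.000,0.000,0.000,0.010,0
-0.277,-0.092,0.000,0.000,0.000,0.010,0
-0.282,-0.074,0.000,0.000,0.000,0.010,0
-0.286,-0.056,0.000,0.000,0.000,0.010,0
-0.289,-0.037,0.000,0.000,0.000,0.010,0
-0.291,-0.018,0.000,0.000,0.000,0.010,0
-0.292,0.001,0.000,0.000,0.000,0.010,0
-0.291,0.020,0.000,0.000,0.000,0.010,0
-0.289,0.039,0.000,0.000,0.000,0.010,0
```

```bash
python3 -m creep '[-0.29,-0.24,-0.01,0,0,0.01,0,-0.30,-0.22,-0.01,0,0,0.01,0,-0.31,-0.21,-0.01,0,0,0.01,0,-0.33,-0.19,-0.01,0,0,0.01,0,-0.34,-0.17,-0.01,0,0,0.01,0,-0.35,-0.14,-0.01,0,0,0.01,0,-0.36,-0.12,-0.01,0,0,0.01,0,-0.36,-0.10,-0.01,0,0,0.01,0]' 20
python3 -m creep '[-0.37,-0.08,-0.01,0,0,0.01,0,-0.37,-0.05,-0.01,0,0,0.01,0,-0.37,-0.03,-0.01,0,0,0.01,0,-0.37,-0.01,-0.01,0,0,0.01,0,-0.24,-0.16,0,0,0,0.01,0,-0.25,-0.14,0,0,0,0.01,0,-0.26,-0.13,0,0,0,0.01,0,-0.27,-0.11,0,0,0,0.01,0]'
python3 -m creep '[-0.28,-0.09,0,0,0,0.01,0,-0.28,-0.07,0,0,0,0.01,0,-0.29,-0.05,0,0,0,0.01,0,-0.29,-0.04,0,0,0,0.01,0,-0.29,-0.02,0,0,0,0.01,0,-0.29,0,0,0,0,0.01,0,-0.29,0.02,0,0,0,0.01,0,-0.29,0.04,0,0,0,0.01,0]'
python3 -m creep '[0,0,0,0,0,0,0]'
python3 - <<'E'
from h import *
np.set_printoptions(precision=1,suppress=True)
p=snap('wrist','w1.png')
for k,z in dict(cover_lip=80,catch_button_top=90,cover_hinge=76,label_printer=0).items():
    print(k,[(round(m['p'],2),np.array(m['centre']),at_z(p,m['centre'],z)) for m in finder.mark_of(k,p)[:2]])
print(robot.sense()['ee_rot'],proj(p,robot.sense()['eef_pos']))
E
```

```text
t: 1.77
eef_pos: [330.0, 416.2, 227.8]
ee_rot: [[-0.747, 0.664, 0.0], [0.664, 0.747, 0.001], [0.0, 0.0, -1.0]]
force: [0.4, 0.6, -0.3]
gripper_width: 43.9
grasp_force: 0.0
t: 2.43
eef_pos: [419.7, 180.8, 231.5]
ee_rot: [[-0.335, 0.942, 0.0], [0.942, 0.335, 0.0], [0.0, 0.0, -1.0]]
force: [1.0, 0.7, -0.2]
gripper_width: 0.4
grasp_force: 0.0
t: 3.1
eef_pos: [427.5, -52.4, 231.7]
ee_rot: [[0.16, 0.987, 0.001], [0.987, -0.16, 0.001], [0.001, 0.001, -1.0]]
force: [1.2, -0.2, -0.1]
gripper_width: 0.7
grasp_force: 0.0
t: 3.18
eef_pos: [427.6, -55.6, 231.9]
ee_rot: [[0.167, 0.986, 0.001], [0.986, -0.167, 0.0], [0.0, 0.001, -1.0]]
force: [-0.0, -0.1, 0.5]
gripper_width: 0.7
grasp_force: 0.0
cover_lip [(0.85, array([315.5, 174.2]), array([494. , -54.6,  80. ]))]
catch_button_top [(0.65, array([290.8, 229.1]), array([ 457.2, -110.4,   90. ]))]
cover_hinge []
label_printer [(0.66, array([347. , 162.7]), array([552.4, -63.1,   0. ]))]
[[ 0.2  1.  -0. ]
 [ 1.  -0.2  0. ]
 [ 0.  -0.  -1. ]] [255.3 229.9]
```

View pics/w1.png

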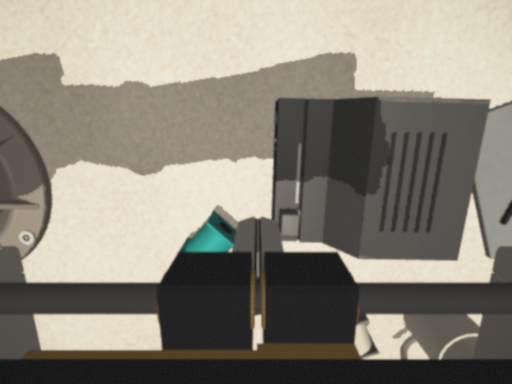

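The printer is nearly aligned with the tool. Its deck/lip seam is near column 303, and the button is at (290,222). I'll zoom in for corner measurements.

Run:
```python
import cv2
a=cv2.imread('pics/w1.png')[85:265,255:505]
cv2.imwrite('pics/w1z.png',cv2.resize(cv2.convertScaleAbs(a,alpha=1.8),(800,576),interpolation=2))
```

```text
(no output)
```

View pics/w1z.png

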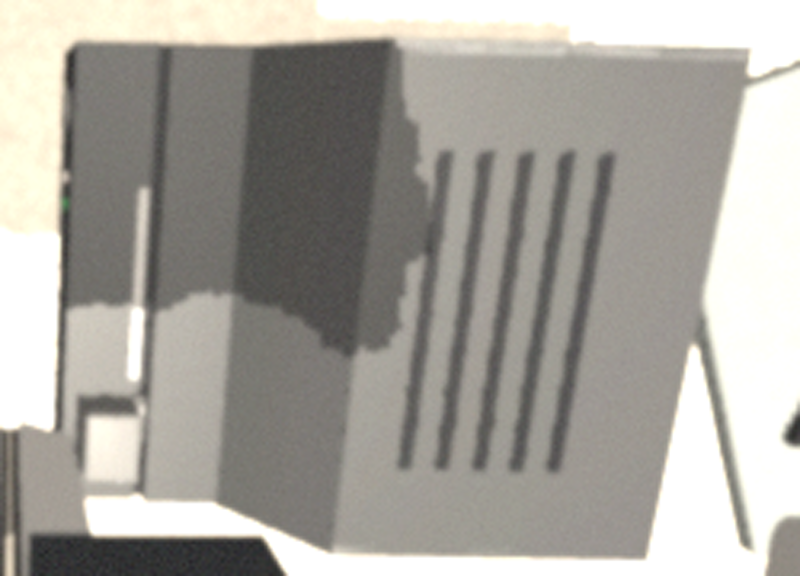

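Run:
```python
from h import *
from scipy.optimize import least_squares
p=vision.snapshot('wrist')
px=np.array([[392,42],[333,549],[255,47],[218,500],[167,47],[143,495],[85,413],[140,413],[138,485]],float)/3.2+[255-.35,85-.35]
L=np.array([[-18.4,81,118],[-18.4,-81,118],[-47,81,80],[-47,-81,80],[-75,81,80],[-75,-81,80],[-98,-43,90],[-78,-43,90],[-78,-69,90]])
def W(q):
    c,s=np.cos(q[2]),np.sin(q[2]);return np.c_[q[0]+c*L[:,0]-s*L[:,1],q[1]+s*L[:,0]+c*L[:,1],L[:,2]]
f=lambda q:(np.array([proj(p,x) for x in W(q)])-px).ravel()
r=least_squares(f,[550,-72,-.17],loss='soft_l1');print(r.x,f(r.x).reshape(-1,2).round(1))
x,y,a=r.x;U=np.array([np.cos(a),np.sin(a)]);V=np.array([-U[1],U[0]])
for n,l in dict(button=(-88,-56),press=(-76,-56),lip=(-61,0),bay=(14,0),hinge=(85,0)).items(): print(n,r.x[:2]+l[0]*U+l[1]*V)
s=robot.sense();print(s['eef_pos'],s['t'])
P=r.x[:2]-76*U-56*V
plan([([*P,125],rot_yaw(a),4)],0)
```

```text
[ 5.54010922e+02 -5.96028646e+01 -1.76975984e-01] [[-1.1 -1.3]
 [-1.1  1.6]
 [ 0.  -0.6]
 [-0.1  1.6]
 [ 0.7 -1.2]
 [-0.3  2.7]
 [ 0.3 -0. ]
 [ 1.   0.3]
 [ 0.4 -0.4]]
button [457.52642923 -99.23546035]
press [ 469.33899621 -101.34810356]
lip [493.96370656 -48.86359498]
bay [567.79225019 -62.06761502]
hinge [637.6832715  -74.56742065]
[427.78793864 -50.0426764  231.47547956] 3.4833
-0.111,0.123,0.266,-0.000,0.000,0.001,0
-0.110,0.123,0.266,-0.000,0.000,0.001,0
-0.109,0.124,0.266,-0.000,0.000,0.001,0
-0.109,0.124,0.266,-0.000,0.000,0.001,0
```

Run:
```python
from h import *
p=snap('wrist','w2.png')
for k,z in dict(cover_lip=80,catch_button_top=90).items():
    print(k,[(round(m['p'],2),np.array(m['centre']),at_z(p,m['centre'],z)) for m in finder.mark_of(k,p)[:1]])
a=cv2.imread('pics/w1.png',0);b=cv2.imread('pics/w2.png',0)
t=a[90:235,275:375];m=cv2.matchTemplate(b,t,cv2.TM_CCOEFF_NORMED);_,v,_,l=cv2.minMaxLoc(m);print(v,l,'vs 275,90')
print(robot.sense()['eef_pos'])
```

```text
cover_lip []
catch_button_top [(0.77, array([289.9, 232.2]), array([ 456.35639941, -107.93875471,   90.        ]))]
0.9545584321022034 (276, 96) vs 275,90
[427.77819963 -50.38484634 231.47913297]
```

```bash
python3 -m creep '[-0.12,0.13,0.27,0,0,0,0,-0.12,0.13,0.27,0,0,0,0,-0.12,0.13,0.27,0,0,0,0,-0.12,0.12,0.26,0,0,0.002,0,0,0,0,0,0,0.001,0,0,0,0,0,0,0,0]'
python3 - <<'E'
from h import *
import time
p=snap('wrist','w3.png')
for k,z in dict(cover_lip=80,catch_button_top=90).items():
    print(k,[(round(m['p'],2),np.array(m['centre']),at_z(p,m['centre'],z)) for m in finder.mark_of(k,p)[:1]])
a=cv2.convertScaleAbs(p['img'][100:300,180:400],alpha=1.6);cv2.imwrite('pics/w3z.png',cv2.resize(a,(660,600)))
s=robot.sense();print(s['eef_pos'],s['ee_rot'],proj(p,s['eef_pos']+np.array([0,0,-14])))
E
```

```text
t: 4.13
eef_pos: [469.7, -107.2, 123.2]
ee_rot: [[0.178, 0.984, -0.004], [0.984, -0.178, -0.002], [-0.003, -0.003, -1.0]]
force: [0.1, 0.6, 0.3]
gripper_width: 0.7
grasp_force: 0.0
cover_lip [(0.82, array([278.1, 140.3]), array([494.57356423, -54.22056509,  80.        ]))]
catch_button_top [(0.88, array([238.8, 221.1]), array([ 456.59991395, -105.55692042,   90.        ]))]
[ 470.88115219 -105.77526771  125.53660406] [[ 1.74994751e-01  9.84568366e-01  1.40344335e-03]
 [ 9.84568872e-01 -1.74995913e-01  7.52747403e-04]
 [ 9.86728132e-04  1.25005979e-03 -9.99998732e-01]] [258.1285829  229.02103748]
```

View pics/w3z.png

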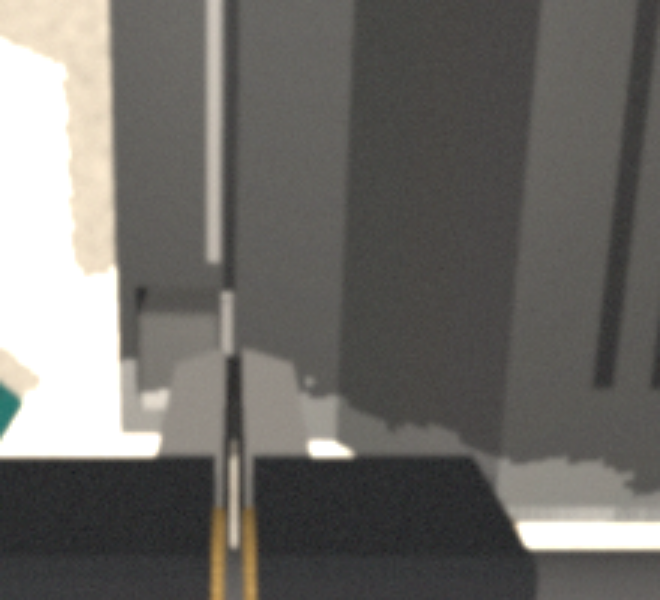

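The fingertip sits over the button's rear edge and the lip's front, seen at zoom (230,350). Next I press the button and work out the arc.

```bash
python3 -m creep '[0,-0.01,0.06,0,0,0,0,0,-0.01,0.06,0,0,0,0,0,0,0.06,0,0,0,0,0,0,0.06,0,0,0,0,0,0,0.05,0,0,0,0,0,0,0,0,0,0,0,0,0,0,0,0,0,0,0,0,0,0,0,0,0]'
python3 - <<'E'
from h import *
s=robot.sense();print(s['eef_pos'],s['force'])
o=np.array([554,-65.3]);U=np.array([np.cos(-.176),np.sin(-.176)])
x,z=(s['eef_pos'][:2]-o)@U,s['eef_pos'][2]-14
print(x,z)
S=np.interp
for th in [.05,.1,.18,.27,.36,.45,.55,.65]+list(np.arange(.76,1.66,.11))+[1.65]:
    k=S(th,[.05,.1,.2,.3,.4,.5,.6],[-13,-9,-4,1,6,10,14]);r=160-max(k,0)
    zt=76+r*np.sin(th)+4*np.cos(th)
    fx=85-r*np.cos(th)+4*np.sin(th)+min(k,0)
    X=fx+12.5;print('%.2f y %.3f z %.3f  (%.0f %.0f)'%(th,(X-x)/100,-(zt-z)/100,X,zt));x,z=X,zt
E
```

```text
t: 4.95
eef_pos: [468.7, -105.8, 95.2]
ee_rot: [[0.176, 0.984, -0.0], [0.984, -0.176, 0.0], [0.0, -0.0, -1.0]]
force: [-0.4, 3.9, 5.0]
gripper_width: 0.5
grasp_force: 2.2
[ 468.65996693 -105.77958693   95.21519722] [-0.39246427  3.86879953  5.01700794]
-76.93401169702469 81.21519722477598
0.05 y 0.018 z -0.068  (-75 88)
0.10 y 0.048 z -0.080  (-70 96)
0.18 y 0.061 z -0.126  (-64 109)
0.27 y 0.081 z -0.140  (-56 123)
0.36 y 0.090 z -0.122  (-47 135)
0.45 y 0.095 z -0.110  (-38 146)
0.55 y 0.110 z -0.111  (-27 157)
0.65 y 0.103 z -0.108  (-16 168)
0.76 y 0.107 z -0.119  (-6 179)
0.87 y 0.120 z -0.107  (6 190)
0.98 y 0.131 z -0.093  (19 199)
1.09 y 0.140 z -0.078  (34 207)
1.20 y 0.148 z -0.062  (48 214)
1.31 y 0.154 z -0.046  (64 218)
1.42 y 0.158 z -0.028  (80 221)
1.53 y 0.160 z -0.011  (96 222)
1.64 y 0.160 z 0.007  (112 221)
1.65 y 0.015 z 0.001  (113 221)
```

```bash
python3 -m creep '[0,0.02,-0.07,0,0,0,0,0,0.05,-0.08,0,0,0,0,0,0.06,-0.13,0,0,0,0,0,0.08,-0.14,0,0,0,0]'
python3 - <<'E'
from h import *
s=robot.sense();print(s['eef_pos'],s['force'])
p=snap('side','s1.png')
for k in ['cover_lip']:
    print([(round(m['p'],2),m['centre']) for m in finder.mark_of(k,p)[:2]])
o=np.array([554,-65.3]);a=-.176;U=np.array([np.cos(a),np.sin(a)])
for th in (0,.1,.2,.3,.4):
    r=85-146*np.cos(th)+4*np.sin(th);print(th,proj(p,[*(o+r*U),76+146*np.sin(th)+4*np.cos(th)]))
E
```

```text
t: 5.28
eef_pos: [489.3, -110.2, 138.4]
ee_rot: [[0.176, 0.984, -0.001], [0.984, -0.176, -0.0], [-0.001, -0.0, -1.0]]
force: [0.2, -0.4, 1.3]
gripper_width: 0.4
grasp_force: 0.4
[ 489.33805647 -110.17716322  138.37864302] [ 0.17935278 -0.42953013  1.25214458]
[(0.72, [264.6, 207.1])]
0 [262.79956817 215.27180735]
0.1 [263.2370621  212.11756849]
0.2 [264.16560899 208.97012061]
0.3 [265.58634056 205.86256275]
0.4 [267.49478763 202.82898148]
```

```bash
python3 -m creep '[0,0.09,-0.12,0,0,0,0,0,0.095,-0.11,0,0,0,0,0,0.11,-0.11,0,0,0,0,0,0.10,-0.11,0,0,0,0,0,0.11,-0.12,0,0,0,0,0,0.12,-0.105,0,0,0,0,0,0.13,-0.09,0,0,0,0]'
python3 -m creep '[0,0.14,-0.08,0,0,0,0,0,0.15,-0.06,0,0,0,0,0,0.155,-0.045,0,0,0,0,0,0.16,-0.03,0,0,0,0,0,0.16,-0.01,0,0,0,0,0,0.16,0.01,0,0,0,0,0,0.10,0,0,0,0,0,0,0,0,0,0,0,0]'
python3 - <<'E'
from h import *
s=robot.sense();print(s['eef_pos'],s['force'])
p=snap('side','s2.png')
print([(round(m['p'],2),m['centre']) for m in finder.mark_of('cover_lip',p)[:2]])
o=np.array([554,-65.3]);a=-.176;U=np.array([np.cos(a),np.sin(a)])
for th in (1,1.2,1.4,1.5,1.65):
    r=85-146*np.cos(th)+4*np.sin(th);print(th,proj(p,[*(o+r*U),76+146*np.sin(th)+4*np.cos(th)]))
E
```

```text
t: 5.97
eef_pos: [564.3, -123.4, 215.0]
ee_rot: [[0.176, 0.984, 0.001], [0.984, -0.176, -0.0], [-0.0, 0.001, -1.0]]
force: [2.1, -0.5, 0.7]
gripper_width: 1.0
grasp_force: 0.4
t: 6.63
eef_pos: [665.6, -141.3, 234.9]
ee_rot: [[0.176, 0.984, -0.001], [0.984, -0.176, -0.001], [-0.001, -0.0, -1.0]]
force: [0.2, -0.6, 0.5]
gripper_width: 0.2
grasp_force: 0.0
[ 665.62063393 -141.26574062  234.94597515] [ 0.23468517 -0.57098732  0.4580197 ]
[(0.86, [318.7, 185.1])]
1 [288.15337689 188.09521829]
1.2 [297.72248466 185.25186064]
1.4 [307.9660945  183.75789215]
1.5 [313.18734013 183.54801366]
1.65 [320.96316825 183.91622461]
```

Cover open at the stop, with no force on the finger. Next is the spool.

Run:
```python
from h import *
s=robot.sense();print(s['joint_pos'])
p,R=s['eef_pos'],s['ee_rot']
plan([(p+[0,0,60],R,2),([522,-310,250],rot_yaw(-1.33),11)],94)
```

```text
[-0.40581226  0.5128623   0.75409871  1.60852248 -0.37256063  1.17053157
  0.25405423]
-0.000,-0.000,-0.300,0.000,0.000,0.000,94
-0.000,-0.000,-0.300,0.000,0.000,0.000,94

-0.174,-0.100,0.041,-0.000,0.000,0.017,94
-0.183,-0.081,0.041,-0.000,0.000,0.017,94
-0.191,-0.062,0.041,-0.000,0.000,0.017,94
-0.196,-0.041,0.041,-0.000,0.000,0.017,94
-0.199,-0.021,0.041,-0.000,0.000,0.017,94
-0.200,0.000,0.041,-0.000,0.000,0.017,94
-0.199,0.021,0.041,-0.000,0.000,0.017,94
-0.196,0.042,0.041,-0.000,0.000,0.017,94
-0.190,0.062,0.041,-0.000,0.000,0.017,94
-0.183,0.082,0.041,-0.000,0.000,0.017,94
-0.173,0.100,0.041,-0.000,0.000,0.017,94
```

```bash
python3 -m creep '[0,0,-0.3,0,0,0,0,0,0,-0.3,0,0,0,0,-0.17,-0.1,0,0,0,0.017,0,-0.18,-0.08,0,0,0,0.017,0,-0.19,-0.06,0.05,0,0,0.017,0,-0.2,-0.04,0.05,0,0,0.017,94,-0.2,-0.02,0.05,0,0,0.017,94,-0.2,0,0.05,0,0,0.017,94]'
python3 -m creep '[-0.2,0.02,0.05,0,0,0.017,94,-0.2,0.04,0.05,0,0,0.017,94,-0.19,0.06,0.05,0,0,0.017,94,-0.18,0.08,0.05,0,0,0.017,94,-0.17,0.1,0.05,0,0,0.017,94,0,0,0,0,0,0,94,0,0,0,0,0,0,94,0,0,0,0,0,0,94]'
python3 - <<'E'
from h import *
p=snap('wrist','w4.png')
print([(round(m['p'],2),m['centre'],at_z(p,m['centre'],0)) for m in finder.mark_of('wide_spool',p)[:3]])
print([(round(m['p'],2),m['box']) for m in finder.look_for('wide_spool',p)[:3]])
s=robot.sense();print(s['eef_pos'],s['ee_rot'])
E
```

```text
t: 7.4
eef_pos: [585.4, -233.0, 275.5]
ee_rot: [[0.733, 0.68, 0.0], [0.68, -0.733, 0.001], [0.001, -0.001, -1.0]]
force: [0.9, 0.5, -0.9]
gripper_width: 16.9
grasp_force: 0.0
t: 8.07
eef_pos: [521.2, -306.9, 250.6]
ee_rot: [[0.976, 0.219, 0.0], [0.219, -0.976, 0.001], [0.0, -0.001, -1.0]]
force: [-1.0, 0.4, 0.3]
gripper_width: 70.5
grasp_force: 0.0
[(0.93, [257.7, 171.1], array([ 519.89629077, -307.00459796,    0.        ])), (0.84, [243.8, 324.4], array([ 2.61357740e+02, -3.41176375e+02,  5.68434189e-14])), (0.61, [126.0, 253.3], array([ 347.63574008, -134.30799529,    0.        ]))]
[(0.86, [244.9, 332.1, 57.0, 34.6]), (0.63, [260.3, 171.1, 48.4, 41.7])]
[ 521.66909383 -306.75497867  250.63336124] [[ 9.75622545e-01  2.19454985e-01  3.99379840e-04]
 [ 2.19454846e-01 -9.75622589e-01  3.65809465e-04]
 [ 4.69922704e-04 -2.69246120e-04 -9.99999853e-01]]
```

View pics/w4.png

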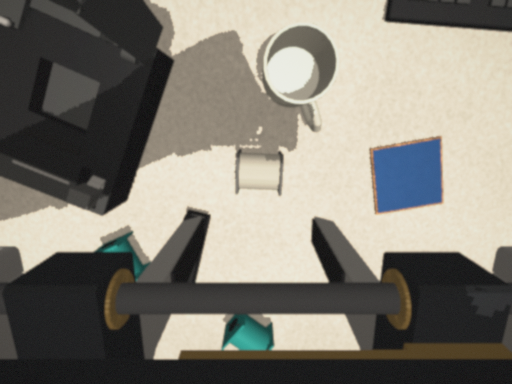

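The spool shows at (260,171), its axis almost along the jaws. The plates are at columns ~238 and ~282. The mug is at (298,65), clear of the hand.

Run:
```python
from h import *
p=snap('wrist');g=cv2.cvtColor(p['img'],6)
c=g[140:205,225:295]
print('\n'.join(''.join('#' if v<90 else '+' if v<130 else '.' for v in r) for r in c[::2]))
s=robot.sense()
for th in (.10,.16,.22,.28,.34):  # expected top/bottom corners of plates for yaw
    q=[]
    for sy in(-30,30):
        for sx in(-27,27):
            q.append(proj(p,[520+sx*np.cos(th)-sy*np.sin(th),-307+sx*np.sin(th)+sy*np.cos(th),54]))
    print(th,np.round(np.array(q)-[225,140],1).tolist())
```

```text
......................................................................
...........................................................+..........
......................................................................
......................................................................
..............++......................................................
............++##++....................................................
............+###++.++++++++++++.....................++#+..............
...........+###++++++++++++++++++++++++++++++++++++++####.............
...........+##+.............................++++++++++###+............
............+++...............................+++++++++##+............
............++........................................++#+............
............++.........................................+++............
............+...........................................+.............
........................................................+.............
........................................................+.............
...........++......................
[... 845 characters left out ...]
..........................+...............
......................................................................
......................................................................
......................................................................
......................................................................
......................................................................
0.1 [[53.0, 61.6], [59.0, 20.5], [7.1, 56.2], [11.4, 14.8]]
0.16 [[54.4, 60.4], [57.8, 19.0], [8.3, 57.7], [10.0, 16.1]]
0.22 [[55.7, 59.1], [56.6, 17.5], [9.5, 59.0], [8.7, 17.5]]
0.28 [[57.0, 57.7], [55.3, 16.1], [10.8, 60.3], [7.5, 19.0]]
0.34 [[58.1, 56.3], [53.9, 14.8], [12.2, 61.6], [6.4, 20.5]]
```

```bash
python3 - <<'E'
from h import *
from scipy.optimize import least_squares
p=snap('wrist');C=ray(p,[0,0])[0];print('cam',C,'axis',np.array(p['R'])[2])
def pr(q,z): 
    c,s=np.cos(q[2]),np.sin(q[2])
    return np.array([proj(p,[q[0]+sx*c-sy*s,q[1]+sx*s+sy*c,z]) for sy in(-30,30) for sx in(-27,27)])-[225,140]
print(pr([524,-310,.17],54).round(1).tolist(),pr([524,-310,.17],0).round(1).tolist())
g=cv2.GaussianBlur(cv2.cvtColor(p['img'],6),(0,0),1).astype(float)
print(g[170,225:295:1].astype(int));print(g[140:205,238].astype(int));print(g[140:205,280].astype(int))
E
python3 - <<'E'
import cv2
a=cv2.imread('pics/w4.png')[135:215,210:310]
cv2.imwrite('pics/w4z.png',cv2.resize(a,(750,600),interpolation=2))
E
```

```text
cam [ 590.77355158 -291.08909814  416.50487624] axis [-0.23694386 -0.05297142 -0.97007816]
[[57.5, 57.7], [60.6, 16.1], [11.3, 55.4], [12.7, 13.6]] [[54.5, 48.2], [57.1, 11.5], [13.9, 46.2], [15.2, 9.4]]
[225 225 224 224 225 226 226 224 213 189 158 138 140 162 190 209 216 218
 218 218 218 218 218 218 218 218 218 218 218 218 218 218 218 218 218 218
 218 218 218 218 218 218 218 218 218 218 218 217 217 217 217 216 209 190
 162 141 143 167 197 216 223 225 226 225 225 226 227 227 227 227]
[133 133 133 134 136 139 139 136 128 117 103  90  81  77  79  83  91 103
 116 126 133 138 142 145 147 150 154 158 161 162 162 163 164 165 165 166
 167 166 164 162 160 159 157 154 150 145 140 136 137 143 154 165 178 194
 209 220 225 227 227 227 227 227 227 227 226]
[135 134 132 131 131 131 132 135 140 147 149 139 118  95  81  77  77  80
  84  90 102 116 129 138 142 141 139 136 136 138 141 145 149 150 148 145
 143 141 140 139 140 141 140 137 135 134 135 135 136 136 138 140 144 150
 161 178 198 214 223 226 227 226 226 226 226]
```

View pics/w4z.png

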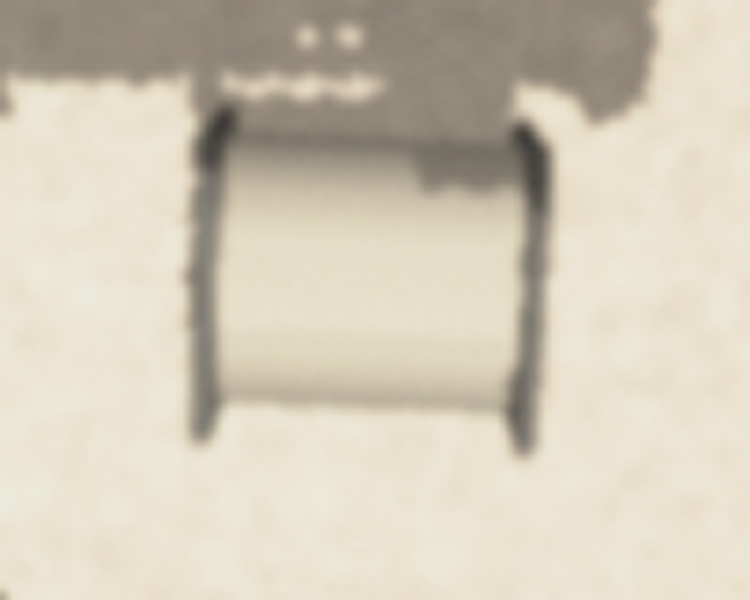

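```bash
python3 -m creep '[0.03,0.02,0.29,0,0,0.005,94,0,0,0.29,0,0,0,94,0,0,0.29,0,0,0,94,0,0,0.29,0,0,0,94,0,0,0.29,0,0,0,94,0,0,0.25,0,0,0,94,0,0,0.2,0,0,0,94,0,0,0.18,0,0,0,94]' 20
python3 -m creep '[0,0,0,0,0,0,94,0,0,0,0,0,0,40,0,0,0,0,0,0,40,0,0,0,0,0,0,40,0,0,0,0,0,0,40,0,0,0,0,0,0,40]'
```

```text
t: 8.98
eef_pos: [524.3, -308.4, 40.9]
ee_rot: [[0.982, 0.187, -0.001], [0.187, -0.982, 0.0], [-0.001, -0.001, -1.0]]
force: [0.6, 0.1, -0.3]
gripper_width: 94.3
grasp_force: 0.0
t: 9.48
eef_pos: [525.0, -308.9, 43.3]
ee_rot: [[0.982, 0.187, 0.001], [0.187, -0.982, -0.0], [0.001, 0.0, -1.0]]
force: [-0.1, -0.1, -0.0]
gripper_width: 63.9
grasp_force: 0.0
```

```bash
python3 -m creep '[0,0,0,0,0,0,40,0,0,0,0,0,0,40,0,0,0,0,0,0,40]' 25
python3 - <<'E'
from h import *
s=robot.sense();p=s['eef_pos'];print(s['joint_pos'],s['grasp_force'],s['gripper_width'])
R=s['ee_rot']
Rm=R@Ro.from_rotvec([0,0,-1.39]).as_matrix()
plan([(p-[30,0,0]+[0,0,150],Rm,13),([555,-90,195],rot_yaw(1.394),12)],40)
E
```

```text
t: 9.73
eef_pos: [524.9, -308.8, 43.1]
ee_rot: [[0.982, 0.187, 0.001], [0.187, -0.982, 0.0], [0.001, -0.0, -1.0]]
force: [-0.5, 1.9, 7.5]
gripper_width: 59.6
grasp_force: 25.0
[-0.18935795  0.71084395  0.86030529  1.9275078  -0.7232058   0.84523624
 -0.32082599] 24.997214376926422 59.586883598199016
-0.023,-0.004,-0.115,-0.000,0.000,-0.017,40
-0.022,-0.007,-0.115,-0.000,0.000,-0.017,40
-0.021,-0.009,-0.115,-0.000,0.000,-0.017,40
-0.020,-0.011,-0.115,-0.000,0.000,-0.017,40
-0.019,-0.013,-0.115,-0.000,0.000,-0.017,40
-0.017,-0.015,-0.115,-0.000,0.000,-0.017,40
-0.016,-0.017,-0.115,-0.000,0.000,-0.017,40
-0.014,-0.019,-0.115,-0.000,0.000,-0.017,40
-0.012,-0.020,-0.115,-0.000,0.000,-0.017,40
-0.009,-0.021,-0.115,-0.000,0.000,-0.017,40
-0.007,-0.022,-0.115,-0.000,0.000,-0.017,40
-0.005,-0.022,-0.115,-0.000,0.000,-0.017,40
-0.002,-0.023,-0.115,-0.000,0.000,-0.017,40

0.182,0.051,-0.002,0.000,0.000,-0.018,40
0.175,0.072,-0.002,0.000,0.000,-0.018,40
0.165,0.092,-0.002,0.000,0.000,-0.018,40
0.154,0.110,-0.002,0.000,0.000,-0.018,40
0.140,0.127,-0.002,0.000,0.000,-0.018,40
0.124,0.142,-0.002,0.000,0.000,-0.018,40
0.107,0.156,-0.002,0.000,0.000,-0.018,40
0.088,0.167,-0.002,0.000,0.000,-0.018,40
0.069,0.176,-0.002,0.000,0.000,-0.018,40
0.048,0.183,-0.002,0.000,0.000,-0.018,40
0.026,0.187,-0.002,0.000,0.000,-0.018,40
0.005,0.189,-0.002,0.000,0.000,-0.018,40
```

```bash
python3 -m creep '[0,0,-0.1,0,0,0,40,0,0,-0.25,0,0,0,40,0,0,-0.3,0,0,0,40,-0.05,0,-0.3,0,0,-0.015,40,-0.05,0,-0.3,0,0,-0.018,40,-0.05,-0.02,-0.25,0,0,-0.018,40,-0.05,-0.02,0,0,0,-0.018,40,-0.05,-0.02,0,0,0,-0.018,40]'
python3 -m creep '[0,0,0,0,0,-0.018,40,0,0,0,0,0,-0.018,40,0,0,0,0,0,-0.018,40,0,0,0,0,0,-0.018,40,0,0,0,0,0,-0.018,40,0,0,0,0,0,-0.018,40,0,0,0,0,0,-0.018,40,0,0,0,0,0,-0.018,40]'
python3 - <<'E'
from h import *
s=robot.sense();p=s['eef_pos'];print(p,s['joint_pos'],s['grasp_force'],s['gripper_width'],s['force'])
plan([([548,-100,195],rot_yaw(1.394),14)],40)
E
```

```text
t: 10.4
eef_pos: [499.0, -313.6, 194.7]
ee_rot: [[0.739, 0.674, 0.003], [0.674, -0.739, -0.001], [0.001, 0.002, -1.0]]
force: [0.2, -0.8, -2.3]
gripper_width: 59.9
grasp_force: 25.0
t: 11.07
eef_pos: [498.5, -313.5, 193.2]
ee_rot: [[-0.073, 0.997, 0.0], [0.997, 0.073, -0.0], [-0.0, 0.0, -1.0]]
force: [0.2, -0.5, -1.2]
gripper_width: 59.9
grasp_force: 25.0
[ 498.45907985 -313.47288977  193.15202227] [-0.09387967  0.37299151  0.69538754  1.86184958 -0.27975076  1.00570556
  0.79253753] 24.991064071655273 59.93669160227657 [ 0.21077803 -0.4821405  -1.16614488]
0.149,0.046,-0.001,-0.000,0.000,-0.015,40
0.144,0.060,-0.001,-0.000,0.000,-0.015,40
0.138,0.074,-0.001,-0.000,0.000,-0.015,40
0.131,0.086,-0.001,-0.000,0.000,-0.015,40
0.122,0.098,-0.001,-0.000,0.000,-0.015,40
0.112,0.109,-0.001,-0.000,0.000,-0.015,40
0.101,0.119,-0.001,-0.000,0.000,-0.015,40
0.090,0.128,-0.001,-0.000,0.000,-0.015,40
0.077,0.136,-0.001,-0.000,0.000,-0.015,40
0.064,0.143,-0.001,-0.000,0.000,-0.015,40
0.050,0.148,-0.001,-0.000,0.000,-0.015,40
0.036,0.152,-0.001,-0.000,0.000,-0.015,40
0.021,0.155,-0.001,-0.000,0.000,-0.015,40
0.007,0.156,-0.001,-0.000,0.000,-0.015,40
```

```bash
python3 -m creep '[0.15,0.05,0,0,0,-0.015,40,0.14,0.06,0,0,0,-0.015,40,0.14,0.07,0,0,0,-0.015,40,0.13,0.09,0,0,0,-0.015,40,0.12,0.1,0,0,0,-0.015,40,0.11,0.11,0,0,0,-0.015,40,0.1,0.12,0,0,0,-0.015,40,0.09,0.13,0,0,0,-0.015,40]'
python3 -m creep '[0.08,0.14,0,0,0,-0.015,40,0.06,0.14,0,0,0,-0.015,40,0.05,0.15,0,0,0,-0.015,40,0.04,0.15,0,0,0,-0.015,40,0.02,0.16,0,0,0,-0.015,40,0,0.15,0,0,0,-0.015,40,0,0,0,0,0,0,40,0,0,0,0,0,0,40]'
python3 - <<'E'
from h import *
p=snap('wrist','w5.png')
for k,z in dict(label_bay=48,cover_hinge=76,catch_button_top=90).items():
    print(k,[(round(m['p'],2),m['centre'],at_z(p,m['centre'],z)) for m in finder.mark_of(k,p)[:2]])
s=robot.sense();print(s['eef_pos'],s['ee_rot'],s['grasp_force'])
o=np.array([554,-65.3]);a=-.176;c,q=np.cos(a),np.sin(a)
for l in [(45,34,70),(45,-34,70),(-17,34,70),(-17,-34,70),(14,0,48)]: print(l,proj(p,[o[0]+c*l[0]-q*l[1],o[1]+q*l[0]+c*l[1],l[2]]))
E
```

```text
t: 11.73
eef_pos: [528.6, -191.5, 193.1]
ee_rot: [[-0.735, 0.678, 0.0], [0.678, 0.735, -0.001], [-0.0, -0.0, -1.0]]
force: [-0.1, 0.0, -1.4]
gripper_width: 59.9
grasp_force: 25.0
t: 12.4
eef_pos: [551.1, -100.6, 192.9]
ee_rot: [[-0.983, 0.183, 0.0], [0.183, 0.983, -0.0], [-0.0, -0.0, -1.0]]
force: [0.5, -1.0, -1.7]
gripper_width: 59.5
grasp_force: 25.0
label_bay [(0.65, [288.5, 195.1], array([568.46440595, -68.40934952,  48.        ]))]
cover_hinge [(0.71, [286.6, 266.5], array([638.73667126, -84.61639692,  76.        ]))]
catch_button_top [(0.86, [231.8, 98.1], array([ 460.12157174, -106.30635102,   90.        ]))]
[ 550.84382041 -101.6908828   192.66511364] [[-9.82788192e-01  1.84735943e-01 -2.39653339e-05]
 [ 1.84735935e-01  9.82788093e-01 -4.45090420e-04]
 [-5.86713537e-05 -4.41856867e-04 -9.99999901e-01]] 24.99411553144455
(45, 34, 70) [322.71539679 227.65085697]
(45, -34, 70) [258.57279146 228.12799556]
(-17, 34, 70) [325.57215101 169.80481568]
(-17, -34, 70) [258.12840453 170.34094902]
(14, 0, 48) [288.98982803 194.41034507]
```

View pics/w5.png

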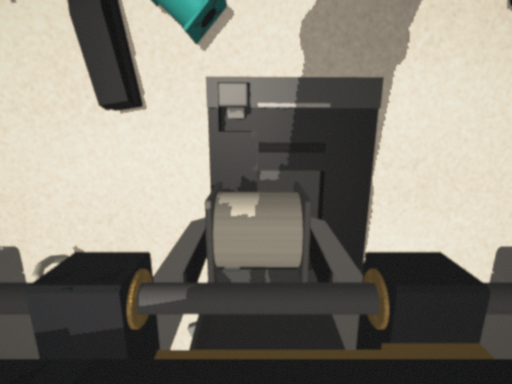

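The bay opening shows at (258–325, 170–228), agreeing with my printer pose. The spool is gripped at (258,230).

Run:
```python
from h import *
p=snap('wrist');s=robot.sense();P,R=s['eef_pos'],s['ee_rot']
for off in (-3,0,3):
  for z in (54,0):
    print(off,z,[proj(p,P+R@[sx+off,sy,43.1-z]).round(0).tolist() for sy in(-30,30) for sx in(27,-27)])
g=cv2.GaussianBlur(cv2.cvtColor(p['img'],6),(0,0),.7)[180:290,200:222][::3]
print('\n'.join(''.join('%4d'%v for v in r) for r in g))
plan([([568.2,-68.1,160],rot_yaw(1.395),5)],40)
```

```text
-3 54 [[203.0, 204.0], [207.0, 290.0], [311.0, 204.0], [307.0, 290.0]]
-3 0 [[216.0, 184.0], [219.0, 251.0], [298.0, 184.0], [295.0, 251.0]]
0 54 [[203.0, 199.0], [207.0, 286.0], [311.0, 199.0], [307.0, 286.0]]
0 0 [[216.0, 180.0], [219.0, 247.0], [298.0, 180.0], [295.0, 247.0]]
3 54 [[202.0, 194.0], [207.0, 281.0], [311.0, 194.0], [307.0, 281.0]]
3 0 [[216.0, 176.0], [219.0, 244.0], [298.0, 176.0], [296.0, 244.0]]
 232 231 229 228 228 228 228 229 228 223 201 151  99  75  70  69  68  67  67  66  66  67
 231 230 230 229 229 230 230 230 230 226 205 156 104  75  67  65  63  60  57  55  54  57
 228 227 226 227 228 229 229 230 229 225 204 154  97  63  54  54  56  54  52  51  51  53
 228 227 227 228 229 229 229 230 230 227 208 162 106  70  58  55  54  52  51  51  51  52
 229 229 228 228 229 230 230 230 224 205 167 117  78  60  53  52  56  64  72  78  81  83
 230 230 231 231 229 226 219 199 163 118  81  62  54  52  51  56  68  84  96 107 115 120
 228 230 231 230 225 209 173 125  84  63  55  53  52  51  55  68  84  96 102 106 114 126
 229 228 227 217 192 153 120 106 100  91  77  63  54  54  
[... 2121 characters left out ...]
5  72  69  62  55  50  49  50  52  54  54  54
 181 214 226 228 228 226 214 179 128  90  75  73  69  62  55  49  47  48  51  54  53  53
 216 224 227 228 228 227 215 182 130  90  75  72  69  63  54  46  43  45  50  53  53  53
 154 156 156 157 158 157 151 131  99  71  60  58  56  53  48  44  43  44  46  48  48  49
  47  48  48  48  48  47  48  47  46  45  45  45  45  46  46  46  46  45  45  46  46  45
  48  48  48  48  49  48  49  49  48  48  49  49  48  48  48  49  49  49  48  48  48  49
-0.022,0.072,0.065,-0.000,0.000,-0.000,40
-0.022,0.072,0.065,-0.000,0.000,-0.000,40
-0.022,0.072,0.065,-0.000,0.000,-0.000,40
-0.022,0.072,0.065,-0.000,0.000,-0.000,40
-0.022,0.072,0.065,-0.000,0.000,-0.000,40
```

```bash
python3 -m creep '[-0.02,0.07,0.06,0,0,0,40,-0.02,0.07,0.06,0,0,0,40,-0.02,0.07,0.06,0,0,0,40,-0.02,0.07,0.06,0,0,0,40,-0.02,0.08,0.06,0,0,0,40,0,0,0,0,0,0,40,0,0,0,0,0,0,40,0,0,0,0,0,0,40]'
python3 - <<'E'
from h import *
s=robot.sense();p=s['eef_pos'];print(p,s['force'],s['joint_pos'])
plan([([567.6,-68.1,128],rot_yaw(1.395),3)],40)
E
```

```text
t: 13.32
eef_pos: [567.5, -67.3, 162.5]
ee_rot: [[-0.983, 0.182, -0.0], [0.182, 0.983, -0.0], [0.0, -0.0, -1.0]]
force: [-0.2, 0.1, -1.0]
gripper_width: 60.0
grasp_force: 25.0
[567.50741061 -67.317687   162.50319308] [-0.20120454  0.06781354 -1.04457846] [-0.27061386  0.32882822  0.33845731  1.91392238 -0.13469654  0.92083208
  1.52036082]
-0.001,-0.002,0.115,-0.000,-0.000,-0.000,40
-0.001,-0.002,0.115,-0.000,-0.000,-0.000,40
-0.001,-0.002,0.115,-0.000,-0.000,-0.000,40
```

Bottom now at about 119. I descend to just inside the rim and check the force.

```bash
python3 -m creep '[0,-0.01,0.12,0,0,-0.001,40,0,0,0.12,0,0,0,40,0,0,0.12,0,0,0,40,0,0,0.08,0,0,0,40,0,0,0.06,0,0,0,40,0,0,0.05,0,0,0,40,0,0,0.04,0,0,0,40,0,0,0,0,0,0,40]'
python3 -c "
from h import *
s=robot.sense();print(s['eef_pos'],s['force'],s['torque'])"
```

```text
t: 13.98
eef_pos: [567.0, -68.1, 102.7]
ee_rot: [[-0.984, 0.176, -0.001], [0.176, 0.984, -0.0], [0.001, -0.0, -1.0]]
force: [-0.1, 0.4, -0.9]
gripper_width: 59.8
grasp_force: 25.0
[567.03269594 -68.10452058 102.71416099] [-0.07325598  0.3637729  -0.91747711] [0.01402527 0.01875176 0.00920548]
```

```bash
python3 -m creep '[0,0,0.04,0,0,0,40,0,0,0.04,0,0,0,40,0,0,0.03,0,0,0,40,0,0,0.01,0,0,0,40,0,0,0,0,0,0,40]'
python3 -c "
from h import *
s=robot.sense();print(s['eef_pos'],s['force'],s['torque'])"
```

```text
t: 14.4
eef_pos: [567.3, -68.1, 91.3]
ee_rot: [[-0.984, 0.176, -0.0], [0.176, 0.984, -0.0], [0.0, -0.0, -1.0]]
force: [-0.1, -0.2, -1.1]
gripper_width: 59.9
grasp_force: 25.0
[567.30964953 -68.1115829   91.34747558] [-0.11517065 -0.17006394 -1.07641894] [ 0.00548923  0.02287153 -0.06826854]
```

```bash
python3 -m creep '[0,0,0.01,0,0,0,40,0,0,0.005,0,0,0,40,0,0,0,0,0,0,40,0,0,0,0,0,0,40]'; python3 -m creep '[0,0,0.01,0,0,0,40,0,0,0,0,0,0,40,0,0,0,0,0,0,40]'
```

```text
t: 14.73
eef_pos: [567.6, -68.1, 91.0]
ee_rot: [[-0.984, 0.176, 0.001], [0.176, 0.984, 0.0], [-0.001, 0.0, -1.0]]
force: [-6.5, 0.9, 16.1]
gripper_width: 59.9
grasp_force: 25.0
t: 14.98
eef_pos: [567.9, -68.2, 90.7]
ee_rot: [[-0.984, 0.176, 0.001], [0.176, 0.984, 0.001], [-0.001, 0.001, -1.0]]
force: [-9.1, 1.7, 26.8]
gripper_width: 60.1
grasp_force: 25.0
```

```bash
python3 -m creep '[0,0,0,0,0,0,75,0,0,0,0,0,0,75,0,0,0,0,0,0,85,0,0,-0.1,0,0,0,85,0,0,-0.2,0,0,0,85,0,0,-0.3,0,0,0,85,0,0,-0.3,0,0,0,85]'
python3 - <<'E'
from h import *
p=snap('wrist','w6.png');q=snap('top')
for k in(p,q): print([(round(m['p'],2),m['centre'],at_z(k,m['centre'],48)) for m in finder.mark_of('wide_spool',k)[:4]])
a=cv2.convertScaleAbs(p['img'],alpha=1.3);cv2.imwrite('pics/w6b.png',a)
E
```

```text
t: 15.57
eef_pos: [566.8, -68.3, 180.2]
ee_rot: [[-0.984, 0.176, -0.001], [0.176, 0.984, -0.0], [0.001, -0.001, -1.0]]
force: [1.3, -0.8, 0.4]
gripper_width: 84.9
grasp_force: 0.0
[(0.86, [258.6, 190.3], array([569.43290266, -67.13807179,  48.        ]))]
[(0.77, [374.4, 259.1], array([ 268.84263801, -332.92959384,   48.        ]))]
```

View pics/w6b.png

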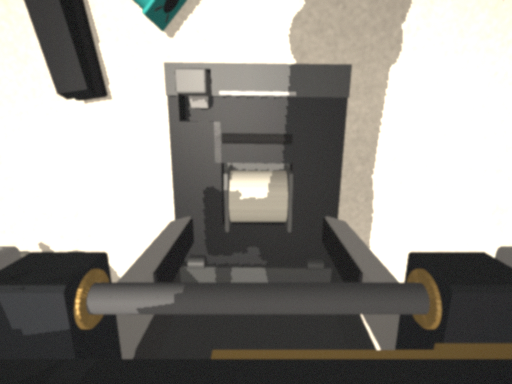

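The spool lies squarely in the bay at (259,197), released. Next I go up and behind the lip with closed fingers.

```bash
python3 -m creep '[0,0,-0.3,0,0,0,85,0,0,-0.35,0,0,0,0,0,0,-0.35,0,0,0,0,0,0,-0.3,0,0,0,0,-0.25,0,0,0,0,0,0,-0.3,0,0,0,0,0,0,-0.3,0,0,0,0,0,0,-0.26,0,0,0,0,0,0]'
python3 - <<'E'
from h import *
s=robot.sense();print(s['eef_pos'],s['force'],s['gripper_width'])
o=np.array([554,-65.3]);U=np.array([np.cos(-.176),np.sin(-.176)]);V=np.array([-U[1],U[0]])
d=s['eef_pos'][:2]-o;print('local',d@U,d@V,'tip',s['eef_pos'][2]-14)
x,z=124,221
for th in list(np.arange(1.65,.15,-.1))+[.15,.1,.05,.02,0]:
    r=160-np.interp(th,[0,1],[7,14]);zt=76+r*np.sin(th)+4*np.cos(th);X=85-r*np.cos(th)+4*np.sin(th)+8
    print('%.2f x %.3f z %.3f (%.0f %.0f)'%(th,-(X-x)/100,-(zt-z)/100,X,zt));x,z=X,zt
E
```

```text
t: 16.43
eef_pos: [677.8, -87.5, 307.8]
ee_rot: [[-0.984, 0.175, -0.001], [0.175, 0.984, 0.0], [0.001, -0.0, -1.0]]
force: [-0.7, 0.8, 0.3]
gripper_width: 41.7
grasp_force: 0.0
[677.78559253 -87.53922384 307.82924952] [-0.71519959  0.81513858  0.2709816 ] 41.73816777965998
local 125.76727253042887 -0.2217078003092606 tip 293.8292495190156
1.65 x 0.155 z -0.002 (109 221)
1.55 x 0.146 z -0.008 (94 222)
1.45 x 0.146 z 0.006 (79 221)
1.35 x 0.144 z 0.021 (65 219)
1.25 x 0.142 z 0.035 (51 216)
1.15 x 0.137 z 0.049 (37 211)
1.05 x 0.132 z 0.063 (24 205)
0.95 x 0.127 z 0.073 (11 197)
0.85 x 0.122 z 0.083 (-1 189)
0.75 x 0.113 z 0.095 (-12 180)
0.65 x 0.104 z 0.106 (-23 169)
0.55 x 0.093 z 0.117 (-32 157)
0.45 x 0.081 z 0.126 (-40 145)
0.35 x 0.069 z 0.134 (-47 131)
0.25 x 0.055 z 0.141 (-53 117)
0.15 x 0.041 z 0.146 (-57 103)
0.10 x 0.015 z 0.075 (-58 95)
0.05 x 0.011 z 0.076 (-59 88)
0.02 x 0.005 z 0.046 (-60 83)
0.00 x 0.003 z 0.031 (-60 80)
```

```bash
python3 -m creep '[0,0,0.1,0,0,0,0,0,0,0.2,0,0,0,0,0,0,0.25,0,0,0,0,0,0,0.2,0,0,0,0,0,0,0,0,0,0,0]'
python3 -m creep '[0.15,0,0,0,0,0,0,0.15,0,0,0,0,0,0,0.145,0,0,0,0,0,0,0.145,0,0.02,0,0,0,0,0.14,0,0.035,0,0,0,0,0.14,0,0.05,0,0,0,0,0,0,0,0,0,0,0]'
python3 - <<'E'
from h import *
s=robot.sense();p=snap('side')
print([(round(m['p'],2),m['centre']) for m in finder.mark_of('cover_lip',p)[:2]])
o=np.array([554,-65.3]);a=-.176;U=np.array([np.cos(a),np.sin(a)])
d=s['eef_pos'][:2]-o;print('local',d@U,'tip',s['eef_pos'][2]-14)
for th in (1,1.1,1.2,1.3,1.4,1.65):
    r=85-146*np.cos(th)+4*np.sin(th);print(th,proj(p,[*(o+r*U),76+146*np.sin(th)+4*np.cos(th)]))
E
```

```text
t: 16.85
eef_pos: [674.1, -87.2, 228.6]
ee_rot: [[-0.984, 0.176, -0.008], [0.176, 0.984, -0.0], [0.008, -0.001, -1.0]]
force: [0.4, 0.4, -0.2]
gripper_width: 8.7
grasp_force: 0.0
t: 17.43
eef_pos: [589.0, -72.0, 223.6]
ee_rot: [[-0.984, 0.176, -0.001], [0.176, 0.984, 0.001], [0.001, 0.0, -1.0]]
force: [1.7, -0.5, -0.0]
gripper_width: 0.7
grasp_force: 0.4
[(0.96, [295.6, 186.9])]
local 35.60504913328733 tip 209.58812664387452
1 [288.15337689 188.09521829]
1.1 [292.82437939 186.51347256]
1.2 [297.72248466 185.25186064]
1.3 [302.7900541  184.32875425]
1.4 [307.9660945  183.75789215]
1.65 [320.96316825 183.91622461]
```

Cover follows (about 1.15 rad). I continue down the arc.

```bash
python3 -m creep '[0.13,0,0.06,0,0,0,0,0.125,0,0.075,0,0,0,0,0.12,0,0.085,0,0,0,0,0.115,0,0.095,0,0,0,0,0.105,0,0.105,0,0,0,0,0.095,0,0.115,0,0,0,0,0.08,0,0.125,0,0,0,0,0,0,0,0,0,0,0]'
python3 - <<'E'
from h import *
s=robot.sense();p=snap('side')
print([(round(m['p'],2),m['centre']) for m in finder.mark_of('cover_lip',p)[:2]])
o=np.array([554,-65.3]);a=-.176;U=np.array([np.cos(a),np.sin(a)])
d=s['eef_pos'][:2]-o;print('local',d@U,'tip',s['eef_pos'][2]-14)
for th in (.2,.3,.4,.5,.6,.8):
    r=85-146*np.cos(th)+4*np.sin(th);print(th,proj(p,[*(o+r*U),76+146*np.sin(th)+4*np.cos(th)]))
E
```

```text
t: 18.2
eef_pos: [514.1, -58.7, 156.2]
ee_rot: [[-0.984, 0.176, -0.002], [0.176, 0.984, -0.0], [0.002, -0.001, -1.0]]
force: [0.4, 0.2, 0.2]
gripper_width: 0.2
grasp_force: 0.4
[(0.72, [270.1, 203.2])]
local -40.42119423784831 tip 142.1631111165647
0.2 [264.16560899 208.97012061]
0.3 [265.58634056 205.86256275]
0.4 [267.49478763 202.82898148]
0.5 [269.88048609 199.9040314 ]
0.6 [272.7266697  197.12244725]
0.8 [279.70088032 192.12536931]
```

```bash
python3 -m creep '[0.06,0,0.12,0,0,0,0,0.055,0,0.14,0,0,0,0,0.04,0,0.14,0,0,0,0,0.015,0,0.075,0,0,0,0,0.01,0,0.06,0,0,0,0,0.005,0,0.04,0,0,0,0,0,0,0.03,0,0,0,0,0,0,0,0,0,0,0]'
python3 -c "
from h import *
s=robot.sense();print(s['eef_pos'],s['force'])"
```

```text
t: 18.97
eef_pos: [498.5, -55.6, 98.3]
ee_rot: [[-0.984, 0.176, 0.002], [0.176, 0.984, 0.0], [-0.002, 0.001, -1.0]]
force: [-1.9, 0.5, 3.2]
gripper_width: 0.6
grasp_force: 1.4
[498.50754574 -55.60960706  98.30159924] [-1.85938949  0.50549699  3.16846927]
```

```bash
python3 -m creep '[0.02,0,0.03,0,0,0,0,0,0,0.02,0,0,0,0,0,0,0.01,0,0,0,0,0,0,0,0,0,0,0]'; python3 -m creep '[0,0,0.01,0,0,0,0,0,0,0.005,0,0,0,0,0,0,0,0,0,0,0]'
```

```text
t: 19.3
eef_pos: [495.7, -55.2, 91.2]
ee_rot: [[-0.984, 0.176, 0.001], [0.176, 0.984, -0.0], [-0.001, 0.0, -1.0]]
force: [0.8, 1.0, 5.5]
gripper_width: 0.2
grasp_force: 3.1
t: 19.55
eef_pos: [495.8, -55.2, 90.0]
ee_rot: [[-0.984, 0.176, 0.001], [0.176, 0.984, 0.0], [-0.001, 0.0, -1.0]]
force: [-0.3, 0.5, 11.1]
gripper_width: 0.6
grasp_force: 5.5
```

```bash
python3 -m creep '[0,0,-0.02,0,0,0,0,0,0,-0.03,0,0,0,0,0,0,-0.05,0,0,0,0,0,0,-0.05,0,0,0,0,0,0,-0.05,0,0,0,0,0,0,0,0,0,0,0]'
python3 - <<'E'
from h import *
s=robot.sense();p=snap('side');print(s['force'],s['eef_pos'])
print([(round(m['p'],2),m['centre']) for m in finder.mark_of('cover_lip',p)[:1]],'shut 262.8,215.3; .1: 263.2,212.1')
E
```

```text
t: 20.05
eef_pos: [495.4, -55.1, 110.5]
ee_rot: [[-0.984, 0.176, 0.001], [0.176, 0.984, 0.0], [-0.001, 0.0, -1.0]]
force: [-0.2, 0.2, 0.6]
gripper_width: 0.5
grasp_force: 0.0
[-0.15857495  0.21247147  0.56397958] [495.41179659 -55.14833982 110.50255691]
[(0.75, [264.3, 217.5])] shut 262.8,215.3; .1: 263.2,212.1
```

```bash
python3 -m creep '[0,0,-0.2,0,0,0,0,0,0,-0.3,0,0,0,0,0,0,-0.3,0,0,0,0,0,0,-0.3,0,0,0,0,0,0,0,0,0,0,0,0,0,0,0,0,0,0]'
python3 - <<'E'
from h import *
p=snap('side','s9.png')
print([(round(m['p'],2),m['centre']) for m in finder.mark_of('cover_lip',p)[:1]])
cv2.imwrite('pics/s9z.png',cv2.resize(p['img'][130:350,170:370],(545,600),interpolation=3))
E
```

```text
t: 20.65
eef_pos: [495.7, -55.0, 220.6]
ee_rot: [[-0.984, 0.176, 0.003], [0.176, 0.984, 0.001], [-0.003, 0.001, -1.0]]
force: [-1.4, 0.8, -0.6]
gripper_width: 0.5
grasp_force: 0.0
[(0.89, [261.2, 213.3])]
```

View pics/s9z.png

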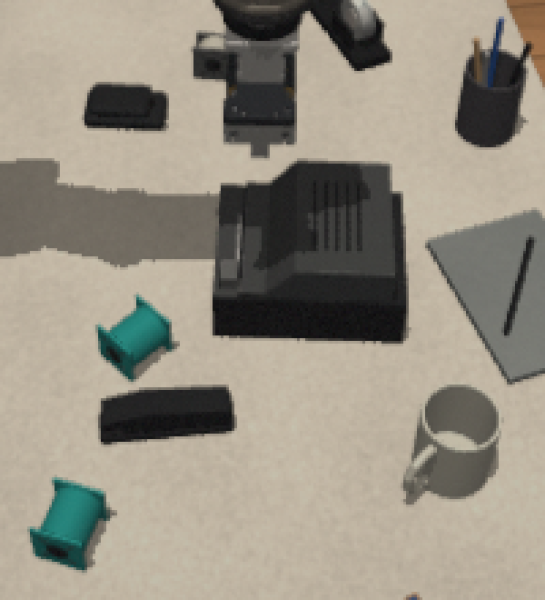

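The cover is shut, its outline identical to the first side picture (roof top at (345,163)). Everything else is in place and the hand is clear.

```bash
python3 -c "
from cell import robot
print(robot.close_job())"
```

```text
the job is handed in; nothing more can be done
None
```

I eased the cover open, set the wide white spool home in the bay, pressed the cover shut until it held, and handed the job in; no verdict came back, but the last camera view showed the cover shut and nothing else moved.

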